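Fit the juicing drum until its button clicks

ROBOT

A 6-joint arm with a two-finger parallel gripper is mounted at the origin on the work surface. World frame = base frame: x ahead of the robot, y to its left, z up, the work surface at z = 0. Lengths are in mm, angles in degrees, forces in N, time in s.
With the tool pointing down it reaches from about 350 to 850 mm from the base axis. Payload 8.1 kg.
Tool frame: the origin (TCP) lies midway between the tips of the shut fingers; the grasp point (between the pads) lies 19 mm behind it (r.grip_point_offset is the distance from the TCP to the grasp point, in mm); z points along the fingers, y is the line along which they close (so a half turn about z gives the same grasp; the last joint's range is limited). The gripper opens to 85 mm and grips with 20 to 120 N. Pads are 22 mm wide; open, the fingers measure 114 mm over their backs; the gripper's body (76 mm by 85 mm) begins 54 mm behind the grasp point. The pads swing forward as they close: fully open they stand 13 mm farther back than shut.
Start: joints at [60.596, 7.471, 85.268, -0, 87.261, -4.893], TCP at [248.902, 545.942, 231.292] pointing down, gripper open.
Joint ranges: [-169.43, 169.43], [-51.17, 129.36], [1.28, 143.12], [-76.62, 256.62], [0, 156.53], [-152.29, 152.29]. Speed limits (degrees/s): [136.94, 136.94, 159.86, 180, 180, 180].

INTERFACE

Orientations are given as [roll, pitch, yaw] about the fixed x, y, z axes, in that order (R = Rz(yaw) Ry(pitch) Rx(roll)).
In Python, from bench import r gives the robot as it stands.
- The arm moves only by the shell command python3 -m inch 'ROWS' [FORCE]. ROWS is JSON, one flat list of numbers, 7 for each row, row after row: the shift along the world's x, y, z in m, then the turn, a rotation vector about the world's x, y, z in degrees, then the closure in counts, from 0 (fully open) to 255 (shut). A call has 1 to 10 rows; each row shifts and turns the commanded pose from where the row before left it; what a row does not reach is not made up. A row lasts 1/10 s, in which the tool goes at most 50 mm and 8.59 degrees, less where a joint would pass 70% of its speed; a pose out of reach is approached as far as the arm can. A call with a gripper value outside its range is refused whole. The fingers move at their own pace and stop on an object; FORCE is the grip in N (left out, the last holds). Time passes only in rows, so rows that do not move let the fingers close. It gives the time, the measured TCP pose, the force and the opening at its end, in the units of the state.
- r.sense(): the state, without advancing time (a new reading comes with each control period).
- r.snapshot(name): name is "side" or "top" or "wrist"; returns (picture, depth): 480x640x3 uint8, red, green, blue; 480x640 float32, mm along the optical axis (not along the pixel's ray), 0 where there is no reading.
- r.get_calibration(name): a dict with "fovy" (degrees; the focal length in pixels is half the picture's height over the tangent of half this angle, whatever the lens; pixels are square), "cx", "cy" (the principal point, pixels), "k1" (the pictures are not rectified: a ray, as slopes to the right and down, at radius r is drawn at 1 + k1 r^2 times it, then the intrinsics apply), "position" and "rotation" of the camera in the world; the wrist camera has in their place "tool_from_camera" (4x4, takes a point from camera to tool coordinates, whose origin is the TCP and whose axes are the flange's). Camera axes: x right, y up, looking along -z (the intrinsics and any distortion apply to the point x, -y, -z); pixel columns grow to the right and rows downward; lengths in mm; the calibration is good to about 2 mm. A picture is of the moment at which its call begins: read the wrist's pose just before it. get_calibration takes no time and is no camera call.
- r.hand_in(): hands the job in, once; it reports no verdict.
The state is a dict: "time": time; "joint_pos": joint angles; "qd": joint speeds; "joint_efforts": joint torques, N m; "tool_pos": TCP position; "tcp_rot": TCP orientation; "ft_force": force on the tool from outside, world axes, zero at the start; "wrist_torque": the same for the moment, N m; "finger_gap": finger opening in mm.
Only numpy, scipy, OpenCV 4.12 (cv2) and the standard library are available. Lean on these libraries where they do the work, as an engineer would, in place of code of your own. Each camera call takes 0.05 s, during which the arm holds its last target. There are 200 camera calls.

TASK

Put the juicer back together: lay the loose juicing drum on the juicer's rail, foot down, with its open mouth facing the stub, and slide it fully home onto the stub until the spring button pops up through the window in the drum. Leave it there, let go, and do not disturb the other things on the counter.

Things in the scene. Friction and masses are not known exactly. Their poses are not given: they have to be found in the camera images.
- juicer: Juicer, fixed: steel motor housing 170 x 220 mm, 235 mm tall (carrying handle to 275), at its own +y; a grey stub over a low aluminium rail at its own -y. Origin on the counter under the stub's axis, in the plane of the housing's face; z up. The stub points along own -y, axis at x = 0, 92 mm up, 59 mm diameter, last 12 mm tapered. Free counter beyond the rail's open end.
- stub_tip (a point): Centre of the stub's free end (juicer y = -74 mm, 92 mm above the counter).
- rail_end (a point): Middle of the rail bed at its open end (juicer y = -266 mm). The flat bed is 50 mm above the counter from here to the housing, 60 mm wide between two guide walls 14 mm tall; above them lips flare out to 80 mm width at 24 mm over the bed. A drum lying between the walls is in line with the stub.
- shoulder (a point): Centre of the black shoulder round the stub's root, where the drum's mouth stops (juicer y = -6 mm, 92 mm up).
- button (a joint): Steel spring button on top of the stub, 14 mm wide, ramped towards the stub's tip, steep back at juicer y = -27 mm. Value: m pushed in; 0 = out (11.5 mm above the stub), 0.012 = limit. The drum's wall pushes it in about 8 mm; spring about 1 N, so 5 to 15 N along the rail slides the drum on. It pops out through the window about 3 mm before the drum meets the shoulder.
- drum: Loose juicing drum, about 0.6 kg, on its flat foot (56 x 150 mm): grey tube 150 mm long, 76 mm outside, 66 mm bore, one end open, the other a black closed cap, round neck on top. Origin: middle of the foot's underside; z up, +y towards the open mouth; tube axis at z = 42 mm. In place its axes are parallel to the juicer's and its foot lies on the rail bed.
- drum_mouth (a point): Centre of the drum's open mouth (drum y = +75 mm, z = 42 mm). Fully home it meets the shoulder. A window about 20 x 22 mm is in the top of the tube, 18 to 40 mm behind the mouth.
- drum_end (a point): Centre of the flat outer face of the black end cap (drum y = -75 mm, z = 42 mm), where it can be pushed.
- neck_top (a point): Centre of the feed neck's upper rim, above the drum's origin, 130 mm above the underside. The neck is 40 mm in diameter (eight flats, two facing the drum's x and -x), free from 80 to 130 mm above the underside, and can be gripped from above.
- jug: Bystander: steel mug, 84 mm diameter, 110 mm tall, origin at the centre of its underside. The drum and the mug swap places from start to start.
- glass: Bystander: drinking glass, 66 mm diameter, 90 mm tall, origin at the centre of its underside.
- bowl: Bystander: white bowl, 130 mm diameter, 60 mm tall, origin at the centre of its underside.
- bottle: Bystander: green bottle, 60 mm diameter, 120 mm tall, origin at the centre of its underside.
- plunger: Bystander: white plunger standing on its disc, 64 mm diameter, 120 mm tall, origin at the centre of its underside.
- pulp_cup: Bystander: white plastic cup, 90 mm diameter, 100 mm tall, origin at the centre of its underside.
Not all that is in view belongs to the job. Leave any yellow look-alike of the drum alone.

How it is judged (in metres and radians):
On the way:
1. the drum's mouth slides over the stub and pushes the spring button in (value of joint button above 0.003 m and y of drum_mouth in the frame of juicer between -0.045 and -0.0095 m and angle between the y axis of drum and the y axis of juicer, either way round below 0.15 rad and distance between drum_mouth and stub_tip below 0.08 m), for 0.02 s.
At the end, for the whole second after the job is handed in: The drum lies on the rail, upright and in line with the stub (within 0.08 rad; mouth within 6 mm of the stub's axis sideways and in height), its mouth within 6 mm of the shoulder, the spring button popped out through the window (pushed in less than 2 mm), everything at rest (value of joint button below 0.002 m and y of drum_mouth in the frame of juicer above -0.012 m and x of drum_mouth in the frame of juicer between -0.006 and 0.006 m and z of drum_mouth in the frame of juicer between 0.086 and 0.098 m and angle between the y axis of drum and the y axis of juicer, either way round below 0.08 rad and angle between drum's own z axis and vertical below 0.08 rad and linear speed of drum below 0.02 m/s); the robot touches nothing.
It fails at once if a bystander is moved more than 40 mm or knocked over (distance of any of jug, glass, bowl, bottle, plunger, pulp_cup from where it was at the start of the episode above 0.04 m or angle between any of jug, glass, bottle, plunger, pulp_cup, bowl's own z axis and vertical above 0.6 rad).
It also fails if it takes over 45 s, if anything falls off the work surface, if the arm or the gripper's body presses on something with over 40 N, if the wrist force passes 120 N, or if a joint passes its speed limit or range.

## Working session

There is one attempt and no reset: what is moved stays moved. The work goes in short steps, Python scripts to look and compute and a shell command to move; the robot and the scene stay as the last step left them, time stands still between calls to the robot, and variables do not carry over. Pictures are saved under pics/ and viewed, on a budget of 10 in all, crops included, one or two more only if the job needs it, and the job is handed in when it is done.

```bash
ls; mkdir -p pics; cat > h.py <<'E'
import numpy as np, cv2
from bench import r
from scipy.spatial.transform import Rotation as R
def cam(n,s=None):
    c=r.get_calibration(n)
    if n=="wrist":
        s=s or r.sense(); T=np.eye(4); T[:3,:3]=R.from_euler('xyz',s['tcp_rot'],degrees=True).as_matrix(); T[:3,3]=s['tool_pos']
        M=T@np.array(c['tool_from_camera'])
    else:
        M=np.eye(4); M[:3,:3]=np.array(c['rotation']); M[:3,3]=c['position']
    return c,M
def cloud(n,name=None):
    s=r.sense(); p,d=r.snapshot(n); c,M=cam(n,s)
    if name: cv2.imwrite('pics/'+name,p[:,:,::-1])
    f=240/np.tan(np.radians(c['fovy'])/2)
    K=np.array([[f,0,c['cx']],[0,f,c['cy']],[0,0,1.]])
    v,u=np.mgrid[:480,:640]
    uv=np.stack([u,v],-1).reshape(-1,1,2).astype(np.float64)
    n_=cv2.undistortPoints(uv,K,np.array([c['k1'],0,0,0,0.])).reshape(480,640,2)
    P=np.stack([n_[...,0]*d,-n_[...,1]*d,-d],-1)@M[:3,:3].T+M[:3,3]
    P[d==0]=np.nan
    return p,P
E
python3 - <<'E'
from h import *
for n in("top","side"):
    p,P=cloud(n,n+"1.png"); np.savez(n+"1.npz",p=p,P=P); c,M=cam(n); print(n,c)
print(r.sense())
E
```

```text
pics
top {'fovy': 49.70589183469372, 'cx': 319.8353682122896, 'cy': 249.48391360292806, 'k1': -0.05525345269808604, 'position': array([ 345.17861519, -183.09835939, 1336.6259521 ]), 'rotation': array([  8.2420815 ,  -0.20834503, -91.30590225])}
side {'fovy': 52.0383036799424, 'cx': 325.46745443800415, 'cy': 245.89693379677712, 'k1': -0.07935983709607833, 'position': array([  423.948519  , -1088.35739365,  1040.3956871 ]), 'rotation': array([43.5808255 , -0.8000049 , -5.42417174])}
{'time': 0.1, 'joint_pos': array([ 6.05956684e+01,  7.51217645e+00,  8.53233219e+01,  7.72337629e-04,
        8.72605707e+01, -4.89277520e+00]), 'qd': array([-0.01922251, -0.15146062, -0.22258573,  0.04727265,  0.01921003,
       -0.02022689]), 'joint_efforts': array([ 2.31881750e-03, -5.70952821e+01, -5.01940870e+01, -4.47880598e-05,
        8.14846455e-03, -4.94150470e-05]), 'tool_pos': array([248.65671662, 545.51002579, 230.33206773]), 'tcp_rot': array([-1.79904347e+02, -8.96243651e-03,  1.55488399e+02]), 'ft_force': array([-0.80563551,  0.39228245, -0.91070087]), 'wrist_torque': array([ 0.0510707 , -0.01387726, -0.00210422]), 'finger_gap': 85.39075550086784}
```

```bash
sed -i "s/M\[:3,:3\]=np.array(c\['rotation'\])/M[:3,:3]=R.from_euler('xyz',c['rotation'],degrees=True).as_matrix()/" h.py
python3 - <<'E'
from h import *
for n in("top","side"):
    p,P=cloud(n,n+"1.png"); np.savez(n+"1.npz",p=p,P=P)
    print(n,np.nanpercentile(P[...,2],[5,25,50]))
    for v in range(40,480,80): print([tuple(np.round(P[v,u]).tolist()) for u in range(40,640,140)])
E
```

```text
top [-7.48970401e+02 -3.79076843e+00  9.88033910e-02]
[(1614.0, 1022.0, -750.0), (1587.0, 393.0, -748.0), (1066.0, -204.0, 110.0), (1560.0, -833.0, -747.0), (1263.0, -1152.0, -237.0)]
[(917.0, 571.0, -1.0), (902.0, 180.0, 2.0), (853.0, -200.0, 100.0), (887.0, -583.0, -0.0), (1003.0, -1152.0, -296.0)]
[(690.0, 557.0, -2.0), (679.0, 175.0, 3.0), (669.0, -196.0, 6.0), (662.0, -567.0, 5.0), (736.0, -1147.0, -343.0)]
[(474.0, 545.0, -3.0), (467.0, 172.0, -2.0), (459.0, -191.0, -0.0), (451.0, -556.0, -6.0), (470.0, -1153.0, -403.0)]
[(268.0, 533.0, 0.0), (263.0, 170.0, -3.0), (256.0, -186.0, 3.0), (247.0, -541.0, 5.0), (197.0, -1155.0, -453.0)]
[(68.0, 526.0, 1.0), (65.0, 168.0, -0.0), (58.0, -182.0, -3.0), (49.0, -533.0, -0.0), (-80.0, -1153.0, -490.0)]
side [-723.49858749   -2.39963007    1.63421689]
[(-116.0, 47.0, 579.0), (-38.0, 1269.0, 41.0), (624.0, 1141.0, 72.0), (1299.0, 1148.0, 57.0), (1873.0, 924.0, 158.0)]
[(-185.0, 32.0, 381.0), (31.0, 617.0, -1.0), (542.0, 205.0, 229.0), (1389.0, 1142.0, -388.0), (1862.0, 689.0, -114.0)]
[(-833.0, 893.0, -587.0), (85.0, 139.0, -2.0), (528.0, 39.0, 53.0), (910.0, -92.0, 142.0), (1871.0, 466.0, -402.0)]
[(-272.0, -172.0, 2.0), (123.0, -202.0, 3.0), (505.0, -232.0, 0.0), (865.0, -310.0, 58.0), (1852.0, 201.0, -662.0)]
[(-197.0, -430.0, 1.0), (148.0, -454.0, 3.0), (483.0, -480.0, 1.0), (822.0, -510.0, -2.0), (1713.0, -158.0, -750.0)]
[(-143.0, -632.0, -2.0), (167.0, -652.0, 3.0), (465.0, -683.0, 22.0), (767.0, -704.0, -0.0), (1079.0, -742.0, 1.0)]
```

View pics/top1.png

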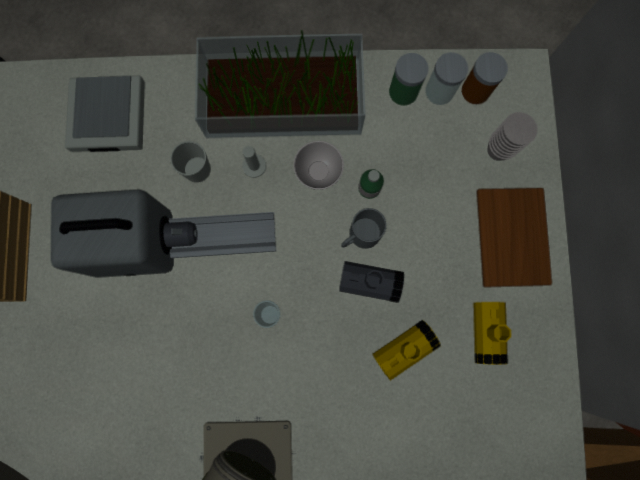

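View pics/side1.png

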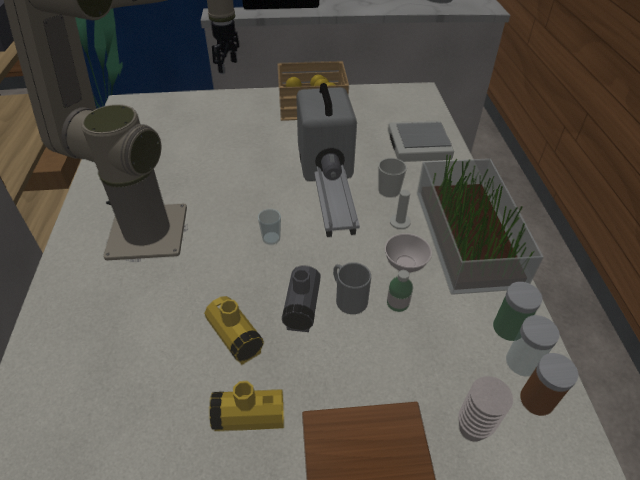

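```bash
cat > m.py <<'E'
from h import *
t=np.load('top1.npz'); s=np.load('side1.npz')
P=t['P']; 
A=np.vstack([P.reshape(-1,3),s['P'].reshape(-1,3)]); A=A[~np.isnan(A).any(1)]
def box(x0,x1,y0,y1,z0,z1): return A[(A[:,0]>x0)&(A[:,0]<x1)&(A[:,1]>y0)&(A[:,1]<y1)&(A[:,2]>z0)&(A[:,2]<z1)]
print('drum px',P[281,372],P[265,345],P[300,345],P[285,398]); print('rail px',P[235,270],P[215,273],P[250,273],P[235,200],'stub',P[233,180])
c=P[281,372]
for nm,src in(('top',t),('side',s)):
    Q=src['P'].reshape(-1,3); Q=Q[~np.isnan(Q).any(1)]
    D=Q[(np.abs(Q[:,0]-c[0])<75)&(np.abs(Q[:,1]-c[1])<95)&(Q[:,2]>12)&(Q[:,2]<150)]
    lo=D[D[:,2]<75]; n=D[D[:,2]>105]
    re=cv2.minAreaRect(D[D[:,2]<90][:,:2].astype(np.float32)); print(nm,'drum',re,'neck',n.mean(0),n.min(0),n.max(0),len(n),D[:,2].max())
    e=P[235,250]
    B=Q[(np.abs(Q[:,0]-e[0])<80)&(Q[:,1]>e[1]-80)&(Q[:,1]<e[1]+80)&(Q[:,2]>35)&(Q[:,2]<85)]
    re=cv2.minAreaRect(B[:,:2].astype(np.float32)); print('rail',re,np.percentile(B[:,2],[2,25,50,75,98]),B.min(0))
    print(cv2.boxPoints(re))
    H=Q[(np.abs(Q[:,0]-e[0])<180)&(Q[:,1]>e[1]+150)&(Q[:,1]<e[1]+550)&(Q[:,2]>215)&(Q[:,2]<245)]
    re=cv2.minAreaRect(H[:,:2].astype(np.float32)); print('housing',re);print(cv2.boxPoints(re))
E
python3 m.py
```

```text
drum px [ 447.06706524 -317.22183932   76.76774865] [ 488.43244363 -252.83974768   71.12831158] [ 405.79720024 -253.94872771    2.75078806] [ 435.7252864  -380.13383932   78.08613994]
rail px [571.53527835 -67.07624152  47.28243087] [622.4490382  -75.31567221  49.41621218] [532.20303805 -74.80206466  53.43257408] [574.63403421 109.05838947  52.44759288] stub [568.27028969 141.45751178 121.37257439]
top drum ((448.96783447265625, -317.49444580078125), (150.42645263671875, 78.09420776367188), 77.98710632324219) neck [ 449.32667044 -317.19285904  125.53404255] [ 428.41228307 -338.35734623  105.05962442] [ 468.75595242 -296.20560497  136.18094207] 132 136.18094207255763
rail ((578.696533203125, -6.961830139160156), (101.49214935302734, 141.52880859375), 2.3356435298919678) [44.28584907 48.81919852 51.2439386  63.85756547 75.54543092] [525.74389483 -79.50842597  36.85895208]
[[525.1087    61.67571 ]
 [530.8765   -79.73552 ]
 [632.28436  -75.599365]
 [626.51654   65.81186 ]]
housing ((564.9629516601562, 293.86212158203125), (170.82916259765625, 216.73587036132812), 2.672952890396118)
[[474
[... 173 characters left out ...]
86328), 77.73330688476562) neck [ 449.46541459 -320.73349374  121.78249479] [ 428.32249752 -341.94724834  105.0767226 ] [ 469.96462813 -296.98674215  136.75405728] 264 136.7540572834124
rail ((579.4805908203125, -9.72357177734375), (101.89725494384766, 148.05030822753906), 2.3080673217773438) [41.00976057 50.34861882 52.56248645 60.97302171 76.99917452] [526.62484248 -83.96691151  35.82608886]
[[525.5921    62.189697]
 [531.5545   -85.74049 ]
 [633.3691   -81.63684 ]
 [627.4067    66.29335 ]]
housing ((566.4224853515625, 290.34820556640625), (170.8834991455078, 218.30223083496094), 2.763115167617798)
[[475.81824 395.25354]
 [486.34192 177.20514]
 [657.02673 185.44287]
 [646.50305 403.49127]]
```

```bash
python3 -m inch '[0.010,-0.043,0.004,0,0,-3.9,70,0.010,-0.043,0.004,0,0,-3.9,70,0.010,-0.043,0.004,0,0,-3.9,70,0.010,-0.043,0.004,0,0,-3.9,70,0.010,-0.043,0.004,0,0,-3.9,70,0.010,-0.043,0.004,0,0,-3.9,70,0.010,-0.043,0.004,0,0,-3.9,70,0.010,-0.043,0.004,0,0,-3.9,70,0.010,-0.043,0.004,0,0,-3.9,70,0.010,-0.043,0.004,0,0,-3.9,70]' 40
python3 -m inch '[0.010,-0.043,0.004,0,0,-3.9,70,0.010,-0.043,0.004,0,0,-3.9,70,0.010,-0.043,0.004,0,0,-3.9,70,0.010,-0.043,0.004,0,0,-3.9,70,0.010,-0.043,0.004,0,0,-3.9,70,0.010,-0.043,0.004,0,0,-3.9,70,0.010,-0.043,0.004,0,0,-3.9,70,0.010,-0.043,0.004,0,0,-3.9,70,0.010,-0.035,0.004,0,0,-3.9,70,0,0,0,0,0,0,70]'
python3 - <<'E'
from h import *
p,P=cloud("wrist","w1.png"); s=r.sense(); print(s['tool_pos'],s['tcp_rot'],s['finger_gap'])
Q=P.reshape(-1,3); Q=Q[~np.isnan(Q).any(1)]
k=(np.abs(Q[:,0]-449)<110)&(np.abs(Q[:,1]+318)<110)
Q=Q[k]
n=Q[(Q[:,2]>124)&(Q[:,2]<136)&(np.hypot(Q[:,0]-449,Q[:,1]+318)<35)]
print('neck',cv2.minEnclosingCircle(n[:,:2].astype(np.float32)),len(n),n[:,2].mean())
d=Q[(Q[:,2]>30)&(Q[:,2]<85)&(np.hypot(Q[:,0]-449,Q[:,1]+318)<95)]
print(cv2.minAreaRect(d[:,:2].astype(np.float32)))
E
```

```text
time: 1.2
tool_pos: [348.8, 114.3, 271.5]
tcp_rot: [180.0, 0.0, 116.4]
ft_force: [1.3, 0.0, -0.4]
finger_gap: 62.1
time: 2.2
tool_pos: [438.9, -266.8, 306.5]
tcp_rot: [-179.9, 0.0, 81.0]
ft_force: [-1.1, 1.5, -0.8]
finger_gap: 61.9
[ 438.66806618 -264.73564895  306.49047291] [-1.79915132e+02 -3.94478095e-02  8.12228262e+01] 61.75439681358826
neck ((449.3548889160156, -317.7456970214844), 21.65528106689453) 610 130.04681547471046
((476.2264709472656, -324.2268981933594), (151.18609619140625, 132.60447692871094), 77.46359252929688)
```

View pics/w1.png

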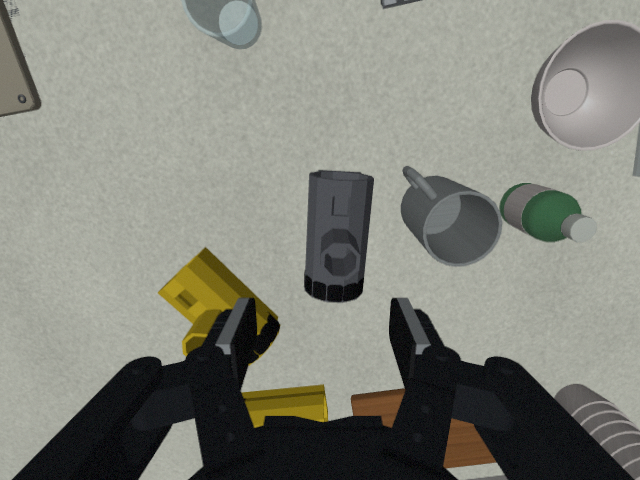

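```bash
python3 -m inch '[0.0055,-0.0265,0,0,0,-1.7,70,0.0055,-0.0265,-0.03,0,0,-1.7,70,0,0,-0.04,0,0,0,70,0,0,-0.04,0,0,0,70,0,0,-0.03,0,0,0,70,0,0,0,0,0,0,70,0,0,0,0,0,0,70]'
```

```text
time: 2.95
tool_pos: [449.9, -315.1, 167.9]
tcp_rot: [-180.0, -0.0, 78.1]
ft_force: [0.8, 0.2, 0.4]
finger_gap: 62.2
```

```bash
python3 -m inch '[0,-0.0026,-0.03,0,0,0,70,0,0,-0.03,0,0,0,70,0,0,-0.02,0,0,0,70,0,0,0,0,0,0,70,0,0,0,0,0,0,110,0,0,0,0,0,0,150,0,0,0,0,0,0,255,0,0,0,0,0,0,255,0,0,0,0,0,0,255,0,0,0,0,0,0,255]' 50
```

```text
time: 3.95
tool_pos: [451.2, -319.8, 90.4]
tcp_rot: [179.8, 0.1, 78.0]
ft_force: [-2.4, 0.9, 7.2]
finger_gap: 39.5
```

```bash
python3 -m inch '[0,0,0.01,0,0,0,255,0,0,0.02,0,0,0,255,0,0,0.03,0,0,0,255,0,0,0.03,0,0,0,255,0,0,0.03,0,0,0,255,0,0,0.02,0,0,0,255,0,0,0,0,0,0,255]'
```

```text
time: 4.65
tool_pos: [451.5, -319.9, 232.0]
tcp_rot: [179.6, 0.2, 78.0]
ft_force: [0.9, -1.4, -5.8]
finger_gap: 39.8
```

```bash
python3 -m inch '[0.008,0.033,0.002,0,0,1.5,255,0.009,0.033,0.002,0,0,1.5,255,0.012,0.033,0.002,0,0,1.5,255,0.014,0.033,0.002,0,0,1.5,255,0.014,0.033,0.002,0,0,1.5,255,0.014,0.033,0.002,0,0,1.5,255,0.014,0.033,0.002,0,0,1.5,255,0.014,0.033,0.002,0,0,1.5,255,0.014,0.033,0.002,0,0,1.3,255,0.014,0.033,0.002,0,0,1.3,255]'
python3 -m inch '[0,0,0,0,0,0,255,0,0,0,0,0,0,255]'
cat > m2.py <<'E'
from h import *
s=r.sense(); print(s['tool_pos'],s['tcp_rot'],s['ft_force'],s['finger_gap'])
p,P=cloud("wrist","w2.png")
p2,P2=cloud("side","s2.png"); 
np.savez('w2.npz',p=p,P=P,P2=P2)
cv2.imwrite('pics/c2.png',np.hstack([cv2.resize(p,(400,300)),cv2.resize(p2[80:320,200:520],(400,300))])[:,:,::-1])
E
python3 m2.py
```

```text
time: 5.65
tool_pos: [576.4, 13.0, 245.5]
tcp_rot: [-179.9, -0.0, 92.6]
ft_force: [0.4, -1.2, -7.0]
finger_gap: 39.2
time: 5.85
tool_pos: [576.2, 12.3, 245.5]
tcp_rot: [-179.8, -0.0, 92.7]
ft_force: [-0.4, -1.0, -6.3]
finger_gap: 39.8
[576.1892036   12.28639305 245.51067405] [-1.79839651e+02 -6.94547428e-03  9.26995277e+01] [-0.38783506 -1.04117463 -6.34013263] 39.759531472703884
```

View pics/c2.png

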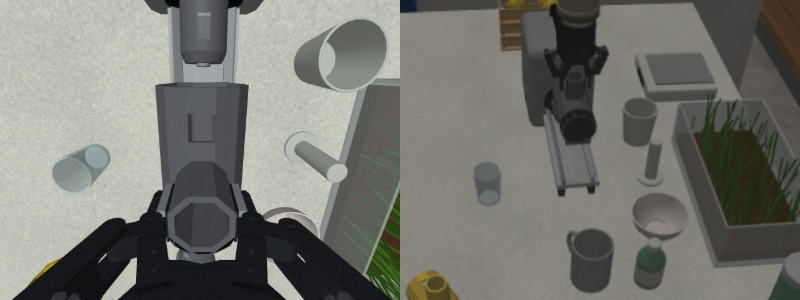

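```bash
cat > m3.py <<'E'
from h import *
import sys
d=np.load(sys.argv[1]); P=d['P']; zf=float(sys.argv[2])  # foot height
s=r.sense(); tp=s['tool_pos']
Q=P.reshape(-1,3); Q=Q[~np.isnan(Q).any(1)]
def ed(z0,z1,ys,x0=520,x1=640):
    o=[]
    for y in ys:
        q=Q[(np.abs(Q[:,1]-y)<4)&(Q[:,2]>z0)&(Q[:,2]<z1)&(Q[:,0]>x0)&(Q[:,0]<x1)]
        if len(q)>10: o.append((y,round(q[:,0].min(),1),round(q[:,0].max(),1),round((q[:,0].min()+q[:,0].max())/2,1),round(q[:,2].max(),1)))
    return o
print('drum',*ed(zf+35,zf+85,range(20,110,8)),sep='\n')
print('stub',*ed(92,124,range(100,185,8),535,610),sep='\n')
print('rail lips',*ed(60,80,range(70,180,10)),sep='\n')
E
python3 m3.py w2.npz 155
```

```text
drum
(20, np.float64(538.4), np.float64(614.5), np.float64(576.5), np.float64(239.9))
(28, np.float64(537.9), np.float64(614.0), np.float64(576.0), np.float64(240.0))
(36, np.float64(537.6), np.float64(613.6), np.float64(575.6), np.float64(239.9))
(44, np.float64(537.3), np.float64(613.2), np.float64(575.2), np.float64(238.4))
(52, np.float64(536.7), np.float64(612.8), np.float64(574.8), np.float64(238.7))
(60, np.float64(536.2), np.float64(612.5), np.float64(574.4), np.float64(238.4))
(68, np.float64(535.4), np.float64(612.3), np.float64(573.9), np.float64(238.9))
(76, np.float64(535.4), np.float64(611.8), np.float64(573.6), np.float64(239.5))
(84, np.float64(534.8), np.float64(611.4), np.float64(573.1), np.float64(239.8))
(92, np.float64(535.1), np.float64(610.9), np.float64(573.0), np.float64(239.5))
stub
(108, np.float64(564.6), np.float64(581.8), np.float64(573.2), np.float64(103.1))
(116, np.float64(547.0), np.float64(598.8), np.float64(572.9), np.float64(120.8))
(124, np.float64(543.6), np.float64(601.8), np.float64(572.7), np.float64(123.8))
(132, np.float64(543.6), np.float6
[... 577 characters left out ...]
float64(616.5), np.float64(574.2), np.float64(76.2))
(100, np.float64(531.0), np.float64(617.0), np.float64(574.0), np.float64(76.8))
(110, np.float64(531.0), np.float64(616.5), np.float64(573.7), np.float64(79.6))
(120, np.float64(530.1), np.float64(615.9), np.float64(573.0), np.float64(76.5))
(130, np.float64(530.0), np.float64(616.0), np.float64(573.0), np.float64(77.2))
(140, np.float64(529.1), np.float64(615.3), np.float64(572.2), np.float64(76.7))
(150, np.float64(529.1), np.float64(614.9), np.float64(572.0), np.float64(77.7))
(160, np.float64(528.2), np.float64(614.6), np.float64(571.4), np.float64(76.7))
(170, np.float64(528.2), np.float64(614.1), np.float64(571.1), np.float64(77.1))
```

```bash
python3 -m inch '[0.0008,0,-0.03,0,0,-0.4,255,0,0,-0.03,0,0,0,255,0,0,-0.02,0,0,0,255,0,0,-0.01,0,0,0,255,0,0,-0.006,0,0,0,255,0,0,-0.004,0,0,0,255,0,0,0,0,0,0,255]'
python3 -m inch '[0,0,-0.002,0,0,0,255,0,0,-0.002,0,0,0,255,0,0,0,0,0,0,255]'
```

```text
time: 6.65
tool_pos: [577.8, 11.0, 147.5]
tcp_rot: [180.0, 0.0, 92.2]
ft_force: [0.3, 0.3, -6.7]
finger_gap: 39.5
time: 6.95
tool_pos: [577.7, 11.4, 143.3]
tcp_rot: [180.0, 0.0, 92.2]
ft_force: [-0.7, -0.9, -7.1]
finger_gap: 38.8
```

```bash
python3 -m inch '[0,0,-0.001,0,0,0,255,0,0,-0.001,0,0,0,255,0,0,-0.001,0,0,0,255,0,0,0,0,0,0,255]'
```

```text
time: 7.35
tool_pos: [578.2, 11.7, 142.0]
tcp_rot: [179.9, -0.0, 92.2]
ft_force: [-4.7, 2.8, 4.9]
finger_gap: 39.2
```

```bash
python3 -m inch '[0,0,0,0,0,0,100,0,0,0,0,0,0,70,0,0,0,0,0,0,70,0,0,0,0,0,0,70,0,0,0.02,0,0,0,70,0,0,0.03,0,0,0,70,0,0,0.04,0,0,0,70,0,0,0.03,0,0,0,70,0,0,0,0,0,0,70]'
sed -i 's/w2/w3/g;s/s2.png/s3.png/;s/c2/c3/' m2.py; python3 m2.py; python3 m3.py w3.npz 50
```

```text
time: 8.25
tool_pos: [580.4, 11.1, 266.6]
tcp_rot: [179.5, 0.1, 92.2]
ft_force: [0.3, -0.4, 1.0]
finger_gap: 62.0
[580.41754405  11.06851323 266.58064903] [1.79453071e+02 6.33145188e-02 9.21851158e+01] [ 0.29594571 -0.42882185  1.00619966] 62.04149863109306
drum
(20, np.float64(541.0), np.float64(616.5), np.float64(578.7), np.float64(132.6))
(28, np.float64(540.1), np.float64(615.8), np.float64(577.9), np.float64(135.0))
(36, np.float64(540.0), np.float64(616.0), np.float64(578.0), np.float64(134.6))
(44, np.float64(540.1), np.float64(615.7), np.float64(577.9), np.float64(132.9))
(52, np.float64(539.1), np.float64(615.2), np.float64(577.2), np.float64(132.9))
(60, np.float64(539.1), np.float64(614.9), np.float64(577.0), np.float64(132.0))
(68, np.float64(538.2), np.float64(614.8), np.float64(576.5), np.float64(132.7))
(76, np.float64(538.3), np.float64(614.0), np.float64(576.2), np.float64(132.9))
(84, np.float64(538.4), np.float64(614.1), np.float64(576.3), np.float64(132.9))
(92, np.float64(538.7), np.float64(613.9), np.float64(576.3), np.float64(132.7))
(108, np.float64(565.3), np
[... 1077 characters left out ...]
float64(617.1), np.float64(574.5), np.float64(79.2))
(100, np.float64(531.2), np.float64(616.9), np.float64(574.0), np.float64(76.8))
(110, np.float64(531.2), np.float64(616.0), np.float64(573.6), np.float64(77.2))
(120, np.float64(530.3), np.float64(616.4), np.float64(573.4), np.float64(76.7))
(130, np.float64(529.6), np.float64(615.5), np.float64(572.6), np.float64(76.7))
(140, np.float64(529.6), np.float64(615.2), np.float64(572.4), np.float64(76.7))
(150, np.float64(528.9), np.float64(614.9), np.float64(571.9), np.float64(77.3))
(160, np.float64(527.9), np.float64(614.1), np.float64(571.0), np.float64(76.8))
(170, np.float64(528.1), np.float64(614.2), np.float64(571.2), np.float64(76.5))
```

View pics/c3.png

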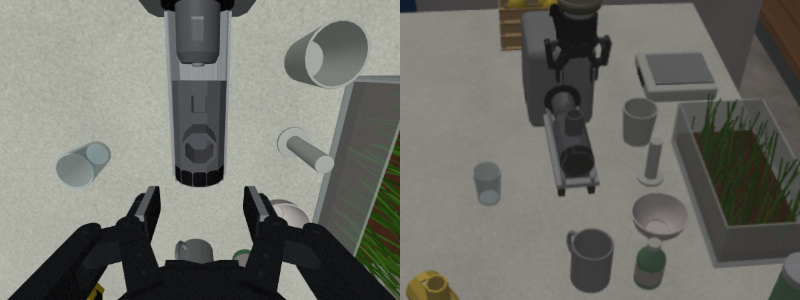

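```bash
python3 -m inch '[0.001,-0.035,0,0,0,0,255,0.001,-0.036,0,0,0,0,255,0.001,-0.035,-0.01,0,0,0,255,0,0,-0.03,0,0,0,255,0,0,-0.04,0,0,0,255,0,0,-0.04,0,0,0,255,0,0,-0.03,0,0,0,255,0,0,-0.02,0,0,0,255,0,0,-0.01,0,0,0,255,0,0,0,0,0,0,255]'
```

```text
time: 9.35
tool_pos: [578.6, -94.2, 77.3]
tcp_rot: [-179.7, -0.1, 92.2]
ft_force: [-1.2, 0.5, 0.1]
finger_gap: 0.1
```

```bash
python3 -m inch '[0.0043,0,0.010,0,0,0,255,0,0.005,0,0,0,0,255,0,0.005,0,0,0,0,255,-0.0002,0.005,0,0,0,0,255,-0.0002,0.005,0,0,0,0,255,-0.0002,0.005,0,0,0,0,255,-0.0002,0.005,0,0,0,0,255,-0.0002,0.005,0,0,0,0,255]'
```

```text
time: 10.15
tool_pos: [584.0, -59.7, 90.4]
tcp_rot: [180.0, 0.0, 92.2]
ft_force: [1.7, -4.1, 0.7]
finger_gap: -0.1
```

```bash
python3 -m inch '[-0.0002,0.004,0,0,0,0,255,-0.0002,0.004,0,0,0,0,255,-0.0002,0.004,0,0,0,0,255,-0.0002,0.004,0,0,0,0,255,-0.0002,0.004,0,0,0,0,255,-0.0002,0.004,0,0,0,0,255,-0.0002,0.004,0,0,0,0,255]'
python3 -m inch '[-0.0002,0.004,0,0,0,0,255,-0.0002,0.004,0,0,0,0,255,-0.0002,0.004,0,0,0,0,255]'
```

```text
time: 10.85
tool_pos: [582.6, -31.4, 90.4]
tcp_rot: [180.0, 0.0, 92.2]
ft_force: [0.5, -3.8, 2.2]
finger_gap: 0.1
time: 11.15
tool_pos: [582.0, -19.4, 90.4]
tcp_rot: [180.0, 0.0, 92.2]
ft_force: [-0.3, -4.0, 2.2]
finger_gap: -0.1
```

```bash
python3 -m inch '[-0.0002,0.004,0,0,0,0,255,-0.0002,0.004,0,0,0,0,255,-0.0002,0.004,0,0,0,0,255,-0.0002,0.004,0,0,0,0,255,-0.0001,0.003,0,0,0,0,255]'
python3 -m inch '[-0.0001,0.002,0,0,0,0,255,-0.0001,0.002,0,0,0,0,255,-0.0001,0.002,0,0,0,0,255]'
python3 -m inch '[-0.0001,0.002,0,0,0,0,255,-0.0001,0.002,0,0,0,0,255]'
python3 -c "
from h import *
p,P=cloud('side','s4.png'); np.save('s4.npy',P); cv2.imwrite('pics/c4.png',cv2.resize(p[100:260,250:450],(800,640)[:2])[:600,:,::-1])"
```

```text
time: 11.65
tool_pos: [581.0, -0.5, 90.3]
tcp_rot: [-180.0, 0.0, 92.2]
ft_force: [-0.3, -4.4, 2.7]
finger_gap: -0.3
time: 11.95
tool_pos: [580.7, 5.5, 90.2]
tcp_rot: [-180.0, -0.0, 92.2]
ft_force: [-0.5, -3.6, 1.9]
finger_gap: 0.1
time: 12.15
tool_pos: [580.6, 9.5, 90.2]
tcp_rot: [-180.0, -0.0, 92.2]
ft_force: [0.3, -3.6, 2.1]
finger_gap: -0.2
```

View pics/c4.png

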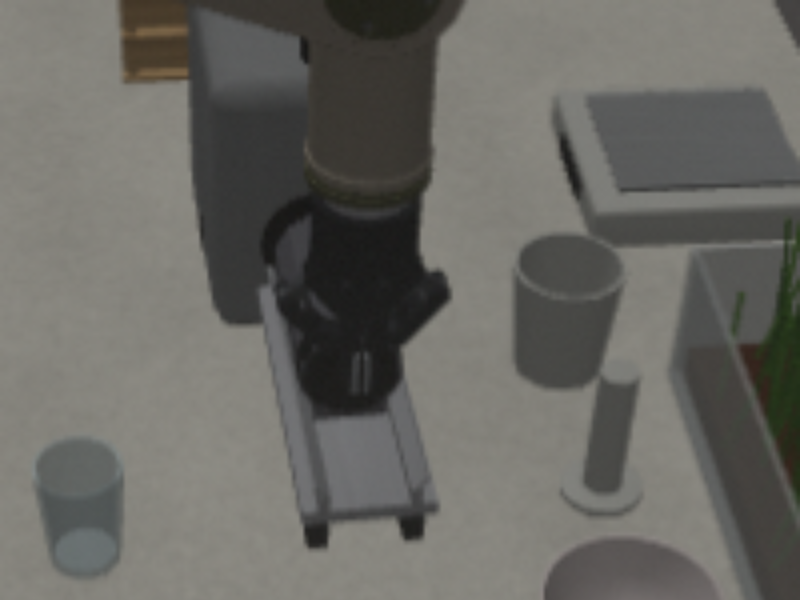

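The gripper is pushing centrally on the cap (350,370). The drum is almost at the shoulder, but the force hasn't risen to show a stop, so I'll keep going in small steps.

```bash
for i in 1; do python3 -m inch '[0,0.0015,0,0,0,0,255,0,0.0015,0,0,0,0,255]'; done; python3 -m inch '[0,0.001,0,0,0,0,255,0,0.001,0,0,0,0,255]'; python3 -m inch '[0,0.001,0,0,0,0,255,0,0.0005,0,0,0,0,255]'
```

```text
time: 12.4
tool_pos: [580.6, 12.4, 90.2]
tcp_rot: [-180.0, 0.0, 92.2]
ft_force: [1.1, -3.6, 1.6]
finger_gap: -0.2
time: 12.6
tool_pos: [580.5, 14.4, 90.2]
tcp_rot: [-180.0, -0.0, 92.2]
ft_force: [-0.6, -3.5, 1.1]
finger_gap: 0.2
time: 12.8
tool_pos: [580.5, 16.0, 90.2]
tcp_rot: [-180.0, -0.0, 92.2]
ft_force: [-0.8, -3.6, 0.2]
finger_gap: 0.1
```

```bash
python3 -m inch '[0,0.001,0,0,0,0,255,0,0.001,0,0,0,0,255]'; python3 -m inch '[0,0.001,0,0,0,0,255,0,0.001,0,0,0,0,255]'; python3 -c "
from h import *
s=r.sense();print(s['ft_force'],s['tool_pos'])"
```

```text
time: 13.0
tool_pos: [580.5, 18.1, 90.2]
tcp_rot: [-180.0, -0.0, 92.2]
ft_force: [-0.2, -3.0, 0.9]
finger_gap: 0.4
time: 13.2
tool_pos: [580.5, 19.9, 90.2]
tcp_rot: [-180.0, 0.0, 92.2]
ft_force: [0.6, -4.7, 0.8]
finger_gap: 0.0
[ 0.64167024 -4.72090731  0.77590409] [580.53918846  19.93058739  90.22284382]
```

```bash
python3 -m inch '[0,0.001,0,0,0,0,255,0,0.001,0,0,0,0,255]'; python3 -m inch '[0,0.001,0,0,0,0,255,0,0.001,0,0,0,0,255]'
```

```text
time: 13.4
tool_pos: [580.4, 20.3, 90.3]
tcp_rot: [-180.0, 0.2, 92.2]
ft_force: [-1.7, -14.8, 2.3]
finger_gap: 0.1
time: 13.6
tool_pos: [580.2, 20.4, 90.3]
tcp_rot: [-179.9, 0.3, 92.1]
ft_force: [-3.0, -23.3, 2.6]
finger_gap: 0.4
```

The drum has stopped hard: the force rose to 23 N with no further motion. I'll back off and inspect.

```bash
python3 -m inch '[0,-0.005,0,0,0,0,255,0,-0.025,0,0,0,0,255,0,-0.04,0,0,0,0,255,0,-0.04,0.01,0,0,0,255,0,-0.01,0.03,0,0,0,200,0,0,0.04,0,0,0,100,0,0,0.04,0,0,0,70,0,0,0.04,0,0,0,70,0,0.03,0.02,0,0,0,70,0,0.04,0,0,0,0,70]'
python3 -m inch '[0,0.04,0,0,0,0,70,0,0,0,0,0,0,70,0,0,0,0,0,0,70]'
sed -i 's/w3/w5/g;s/s3.png/s5.png/;s/c3/c5/' m2.py; python3 m2.py; python3 m3.py w5.npz 50 | sed -n 1,14p
python3 -c "
from h import *
d=np.load('w5.npz');p=d['p'];cv2.imwrite('pics/c6.png',cv2.resize(p[:300,160:460],(600,600))[:,:,::-1])
q,P=cloud('top'); q=q[200:270,140:230]; cv2.imwrite('pics/top5.png',q[:,:,::-1])"
```

```text
time: 14.6
tool_pos: [582.6, -26.4, 275.3]
tcp_rot: [179.6, 0.0, 92.0]
ft_force: [1.0, -0.9, 0.6]
finger_gap: 62.0
time: 14.9
tool_pos: [580.4, 15.2, 270.1]
tcp_rot: [-180.0, -0.0, 92.3]
ft_force: [0.1, -0.5, 0.4]
finger_gap: 61.6
[580.43403023  15.22314546 270.1287871 ] [-1.79983794e+02 -3.15546717e-02  9.23440886e+01] [ 0.07544216 -0.53949878  0.36572794] 61.57089129331845
drum
(28, np.float64(539.7), np.float64(586.7), np.float64(563.2), np.float64(131.9))
(36, np.float64(538.3), np.float64(614.9), np.float64(576.6), np.float64(134.1))
(44, np.float64(537.2), np.float64(614.7), np.float64(575.9), np.float64(134.0))
(52, np.float64(537.3), np.float64(615.5), np.float64(576.4), np.float64(134.0))
(60, np.float64(537.9), np.float64(613.3), np.float64(575.6), np.float64(133.2))
(68, np.float64(538.0), np.float64(613.5), np.float64(575.7), np.float64(133.1))
(76, np.float64(536.9), np.float64(613.0), np.float64(574.9), np.float64(133.1))
(84, np.float64(537.0), np.float64(612.4), np.float64(574.7), np.float64(133.0))
(92, np.float64(536.2), np.float64(612.4), np.float64(574.3), np.float64(133.9))
(100, np.float64(536.2), np.float64(612.1), np.float64(574.2), np.float64(135.0))
(108, np.float64(535.3), np.float64(611.5), np.float64(573.4), np.float64(134.6))
stub
(100, np.float64(536.2), np.float64(610.0), np.float64(573.1), np.float64(124.0))
```

View pics/c6.png

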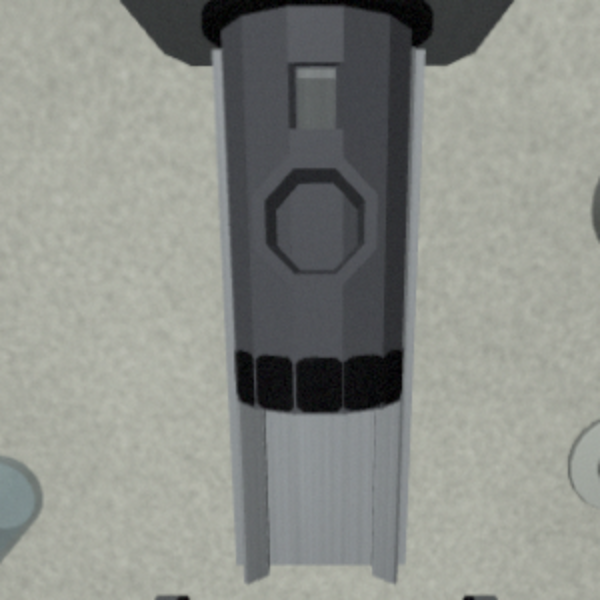

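```bash
python3 - <<'E'
from h import *
P=np.load('w5.npz')['P']
for v in range(28,68,3): print(v,np.round(np.nanmedian(P[v-1:v+2,312:324].reshape(-1,3),0),1))
for v in (6,12,18): print(v,np.round(P[v,317],1))
E
python3 -m inch '[0,0,0,0,0,0,70]'; python3 -c "
from bench import r
print(r.hand_in())"
```

```text
28 [570.7 165.6 130.9]
31 [571.1 164.  130.3]
34 [571.1 162.9 125.7]
37 [571.7 159.  134.1]
40 [571.4 157.2 133.5]
43 [571.4 155.5 132.4]
46 [571.5 153.7 131.3]
49 [571.5 152.  130.3]
52 [571.6 150.  129.8]
55 [571.6 148.2 128.6]
58 [571.7 146.4 127.4]
61 [571.7 144.6 126.4]
64 [571.8 141.7 130.3]
67 [572.  139.7 130.8]
6 [570.2 179.3 131.6]
12 [570.3 175.9 130.5]
18 [570.4 172.4 129.5]
time: 15.15
tool_pos: [580.6, 12.8, 270.1]
tcp_rot: [-180.0, -0.0, 92.1]
ft_force: [0.8, -0.0, 0.5]
finger_gap: 61.8
the job is handed in; nothing more can be done
None
```

The drum is back on the juicer, fully home with the button up through the window, and I handed the job in at about 15 s of the 45 s allowed. I gripped the drum by its neck and turned it about 14.5° into line. I laid it foot-down on the rail, let go, and pushed its end cap with the closed fingers.

**Fully home:** the push stayed at about 4 N, then rose to 23 N with no further motion, and the drum's mouth looks flush with the shoulder in the wrist picture.

**Button:** the depth reading puts its high side at about 134 mm; fully out should be 133 mm, so it has popped out.

**Alignment:** the drum lies in line with the rail to within about 1 mm, as far as the depth readings show.

**Robot and bystanders:** the gripper was clear, above the drum, with no force on it. The other items weren't re-measured, but nothing touched them as far as the forces and pictures show.

The push showed no clear force bump as the button went in, and no check disagreed.

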